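# Dispense one balance weight and slide it onto its pad

### The job

Dispense one brass balance weight: with the fingertips press the feeder's plunger all the way down once and let it come back up, so that a single weight slides out onto the tray. Then push that weight sideways along the tray, without lifting it, until it lies wholly on the rubber pad at the tray end beside the bearing puller. Leave the other two weights in the feeder and everything else on the bench where it is.

Things in the scene. Friction and masses are not known exactly. Their poses are not given: they have to be found in the camera images.
- feeder: Weight feeder fixed to the bench, 200 mm long (x), tray 226 mm wide (y). Origin on the bench under the centre of its magazine; z up; +x from plunger past magazine to tray; y along the tray. Magazine: 54 mm square, open top, rim 52 mm above the bench. Housing under the plunger: x = -105 to -45 mm, 60 mm wide, 55 mm high.
- tray_mid (a point): Middle of the tray floor, at feeder x = 52, y = 0, z = 8 mm; axes as the feeder's. The tray is a channel along y: near rail at feeder x = 19 to 25 mm (top at z = 16 mm, open 54 mm wide before the magazine), far rail at x = 79 to 85 mm (top 18 mm), end stops with inner faces at y = +-105 mm (top 18 mm).
- pad_left (a point): Middle of the flush black rubber pad at the tray's +y end (feeder y = 77.5 mm), on the floor. The pad covers y = 50 to 105 mm over the full channel width of 54 mm.
- pad_right (a point): Middle of the flush black rubber pad at the tray's -y end (feeder y = -77.5 mm), on the floor; y = -105 to -50 mm.
- plunger_top (a point): Centre of the top face of the plunger's round dark wooden head (36 mm across, 10 mm thick), at feeder x = -75, y = 0 mm, 100 mm above the bench when up. It moves straight down and springs back when released.
- plunger (a joint): Plunger travel in m: 0 up, 0.024 fully down (hard stop). Spring 4 N (up) to 8 N (down), with friction up to about 15 N. A linkage drives a flat blade forward by twice the travel: a full press pushes the lowest weight out towards feeder +x, to x about 47 mm. On release the blade draws back and the stack drops; each further press ejects another weight.
- weight0_center (a point): Centre of the lowest brass balance weight, the one that a press ejects: a plain disc 40 mm across, 10 mm thick, about 80 g, with a small dark dimple. It starts lying on the feeder's floor (8 mm above the bench) in the magazine; its centre is then 13 mm above the bench, and also when it lies on the tray.
- weight0: The same lowest weight; origin at the centre of its underside, z its axis.
- weight1_center (a point): Centre of the second weight in the stack, same disc; it must stay in the magazine.
- weight2_center (a point): Centre of the top weight in the stack, same disc; it must stay in the magazine.
- puller_mid (a point): Loose bearing puller lying flat, 190 mm long and 80 mm wide, at most 25 mm high: dark two-jawed steel head, screw, white porcelain grip and a short side lever. The point is near its middle, 12 mm above the bench. It lies beyond one end of the tray, either +y or -y of the feeder: that side is the one wanted.
- guard: Loose brass rotor guard: open ring 90 mm across, 42 mm high, beyond the other end of the tray. Origin under its centre.
- hexkey: Loose L-shaped steel hex key, 85 by 32 mm, 8 mm thick, beside the feeder's foot. Origin on the bench near its middle.
- crucible: Loose white porcelain crucible, 44 mm across, 40 mm high, on the other side of the feeder's foot. Origin under its centre.
- jar: Loose amber jar, 60 mm across, 85 mm high, between robot and feeder, to the left. Origin under its centre.
- wrench: Loose steel wrench, 160 mm long, lying between robot and feeder, to the right. Origin under its middle.
- oilcan: Loose copper oil can, 72 mm across, 125 mm high, far to the robot's right. Origin under its centre.
- tube0: Glass centrifuge tube 0, 26 mm across, 105 mm long, standing in a pine rack far to the robot's left, top about 115 mm above the bench. Origin under its foot.
- tube1: Glass centrifuge tube 1, 26 mm across, 105 mm long, standing in a pine rack far to the robot's left, top about 115 mm above the bench. Origin under its foot.
- tube2: Glass centrifuge tube 2, 26 mm across, 105 mm long, standing in a pine rack far to the robot's left, top about 115 mm above the bench. Origin under its foot.
- tube3: Glass centrifuge tube 3, 26 mm across, 105 mm long, standing in a pine rack far to the robot's left, top about 115 mm above the bench. Origin under its foot.

How it is judged:
By the outcome, as a careful person would: the job done as asked, in the order asked, and still so for the second after the job is handed in, with the robot touching nothing.
It also fails if it takes over 45 s, if anything falls off the work surface, if the arm or the gripper's body presses on something with over 40 N, if the wrist force passes 120 N, or if a joint passes its speed limit or range.

### The arm

A 6-joint arm with a two-finger parallel gripper is mounted at the origin on the work surface. World frame = base frame: x ahead of the robot, y to its left, z up, the work surface at z = 0. Lengths are in m, angles in rad, forces in N, time in s.
With the tool pointing down it reaches from about 0.4 to 0.825 m from the base axis. Payload 7 kg.
Tool frame: the origin (TCP) lies between the finger pads; the fingertips stand 8 mm ahead of it and the grasp point (between the pads) lies 11 mm behind it (arm.finger_overhang is the distance from the TCP to the fingertips, in m); z points along the fingers, y is the line along which they close (so a half turn about z gives the same grasp; the last joint's range is limited). The gripper opens to 88 mm and grips with 3 to 60 N. Pads are 19 mm wide; open, the fingers measure 130 mm over their backs; the gripper's body (78 mm by 193 mm) begins 47 mm behind the grasp point.
Start: joints at [1.471, 0.359, 0.012, 0, -1.224, -0.288], TCP at [0.255, 0.625, 0.235] pointing down, gripper open.
Joint ranges: [-3.07, 3.07], [-1.43, 2.12], [-1.02, 1.25], [-3.03, 1.67], [-3.05, -0], [-3.03, 3.03]. Speed limits (rad/s): [2.39, 2.39, 3.01, 3.14, 3.14, 3.14].

### API

Orientations are given as [roll, pitch, yaw] about the fixed x, y, z axes, in that order (R = Rz(yaw) Ry(pitch) Rx(roll)).
In Python, from station import arm gives the robot as it stands.
- The arm moves only by the tool move_arm, never from a script. Its argument "rows" is text: rows parted by semicolons, each of 7 numbers parted by spaces: the turn, a rotation vector about the tool's x, y, z in degrees, then the shift along the tool's x, y, z in m, then the finger opening in m, from 0 to 0.0876. A call has 1 to 8 rows; each row shifts and turns the commanded pose from where the row before left it, along the tool's axes as they then stand; what a row does not reach is not made up. A row lasts 1/8 s, in which the tool goes at most 62.5 mm and 10.7 degrees, less where a joint would pass 70% of its speed; a pose out of reach is approached as far as the arm can. A call is refused whole if a number of a shift passes 0.0625 or a number of a turn 10.7, either way. A call with a gripper value outside its range is refused whole. The fingers move at their own pace and stop on an object; "squeeze" is the grip in N (left out, the last holds). Time passes only in rows, so rows that do not move let the fingers close. It gives the time, the measured TCP pose, the force, the opening and the grip force at its end, in the units of the state.
- arm.get_state(): the state, without advancing time (a new reading comes with each control period).
- arm.grab_frame(name): name is "scene" or "top" or "wrist"; returns (picture, depth): 384x512x3 uint8, blue, green, red; 384x512 float32, m along the optical axis (not along the pixel's ray), 0 where there is no reading.
- arm.camera_model(name): a dict with "mtx" (3x3 intrinsics, pixels), "camera_from_world" (4x4, takes a point from world to camera coordinates); the wrist camera has in their place "mount" (4x4, takes a point from camera to tool coordinates, whose origin is the TCP and whose axes are the flange's). Camera axes: x right, y down, z forward; pixel columns grow to the right and rows downward; lengths in m; the calibration is good to about 2 mm. A picture is of the moment at which its call begins: read the wrist's pose just before it. camera_model takes no time and is no camera call.
- arm.job_done(): hands the job in; it is judged then, once.
The state is a dict: "t": time; "q": joint angles; "qd": joint speeds; "joint_efforts": joint torques, N m; "eef_pos": TCP position; "ee_rot": TCP orientation; "force": force on the tool from outside, world axes, zero at the start; "moment": the same for the moment, N m; "width": finger opening in m; "gripper_force": force on a finger pad.
Only numpy, scipy, OpenCV 4.12 (cv2) and the standard library are available. Lean on these libraries where they do the work, as an engineer would, in place of code of your own. Each camera call takes 0.05 s, during which the arm holds its last target. There are 200 camera calls.

## Working session

There is one attempt and no reset: what is moved stays moved. The work goes in short steps, Python scripts to look and compute and a tool call to move; the robot and the scene stay as the last step left them, time stands still between calls to the robot, and variables do not carry over. Pictures are saved under pics/ and viewed, at most 10 in all, crops included, and the job is handed in when it is done.

Besides the shell and the picture viewer there is one more tool, called after "Emit:" as a command line: name --argument value ..., lists and objects as JSON in quotes. move_arm: Moves the arm, as the interface text tells. Its arguments: {"type":"object","properties":{"rows":{"type":"string"},"squeeze":{"type":"number"}},"required":["rows"]}

```bash
mkdir -p pics
cat > h.py <<'E'
import numpy as np, cv2
from station import arm
def cam(name):
    s=arm.get_state(); im,d=arm.grab_frame(name); return s,im,d
def world(name,d,u,v,z=None):
    m=arm.camera_model(name);K=m["mtx"];T=np.linalg.inv(m["camera_from_world"])
    r=np.linalg.inv(K)@[u,v,1]
    if z is None: p=r*np.median(d[v-1:v+2,u-1:u+2]); return (T@[*p,1])[:3]
    o=T[:3,3];w=T[:3,:3]@r; return o+w*(z-o[2])/w[2]
E
python3 - <<'E'
from h import *
s,im,d=cam("top"); cv2.imwrite("pics/top.png",im); np.save("top.npy",d)
s,im,d2=cam("scene"); cv2.imwrite("pics/scene.png",im)
print(s)
m=arm.camera_model("top");print(m)
E
```

```text
{'t': 0.05, 'q': array([ 1.47107770e+00,  3.59386842e-01,  1.10744619e-02, -3.63727718e-04,
       -1.22407350e+00, -2.88100977e-01]), 'qd': array([-5.68771868e-04, -1.19196131e-03,  4.66292442e-04, -1.32474088e-05,
        1.09405659e-03,  1.43515597e-03]), 'joint_efforts': array([-2.14412466e-03, -5.84672678e+01,  2.94059283e+01,  7.02613637e+00,
        1.02668832e-02, -4.48053379e-05]), 'eef_pos': array([0.25510558, 0.62443718, 0.23362703]), 'ee_rot': array([ 3.13997145e+00, -1.23854505e-04, -3.87943373e-01]), 'force': array([0.42004464, 0.73274626, 0.39783151]), 'moment': array([-0.01210515, -0.02611855,  0.01552713]), 'gripper_force': 0.0, 'width': 0.08741381191429907}
{'mtx': array([[363.07915618,   0.        , 259.93372203],
       [  0.        , 363.07915618, 189.78139202],
       [  0.        ,   0.        ,   1.        ]]), 'camera_from_world': array([[-0.00800538, -0.99995503,  0.00508515,  0.01722391],
       [-0.99854796,  0.007723  , -0.05331338,  0.47640916],
       [ 0.05327171, -0.00550456, -0.99856488,  1.47084218],
       [ 0.        ,  0.        ,  0.        ,  1.        ]])}
```

View pics/top.png

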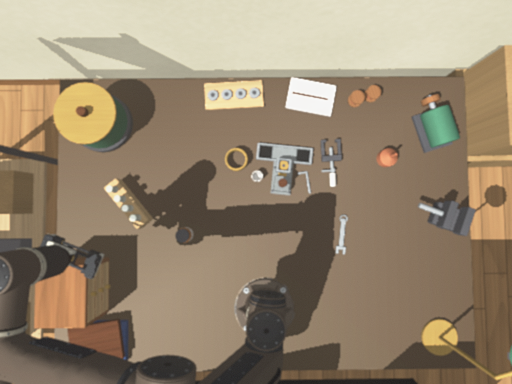

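View pics/scene.png

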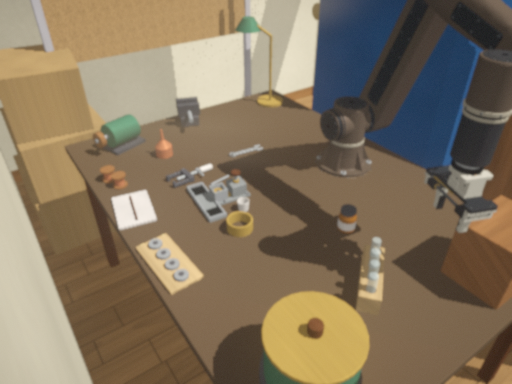

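The top view shows the feeder around (283,170), with its tray away from the robot at row ~152 and its plunger at about (282,183). The puller is to the right at (332,160), which is world -y, and the guard is to the left at (236,159). I'll enlarge this area.

Run:
```python
from h import *
im=cv2.imread("pics/top.png")[130:205,220:350]
cv2.imwrite("pics/crop.png",cv2.resize(im,None,fx=6,fy=6,interpolation=cv2.INTER_CUBIC))
```

```text
(no output)
```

View pics/crop.png

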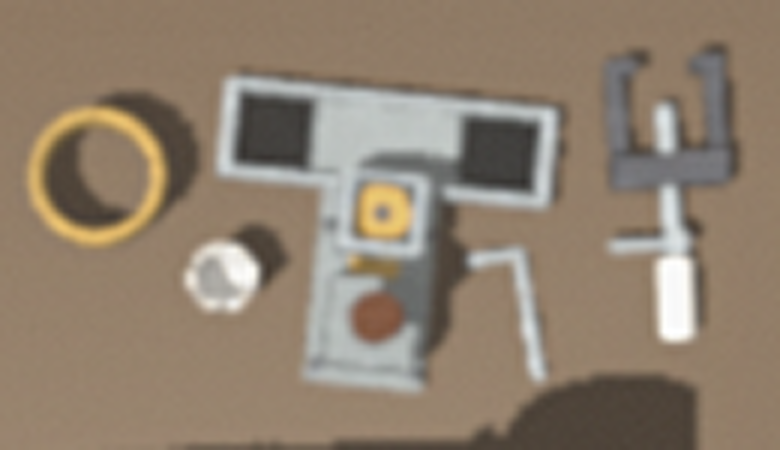

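The enlarged crop (6x) shows the tray corners at (225,73), (560,105), (548,208) and (216,175), and the pads at (273,131) and (500,153). The magazine is at (386,212) and the plunger head at (377,317). The pad by the puller is the right one.

Run:
```python
from h import *
def P(x,y,z): return world("top",None,220+(x+.5)/6-.5,130+(y+.5)/6-.5,z)
pts=[("padL",273,131,.008,52,77.5),("padR",500,153,.008,52,-77.5),("mag",386,212,.052,0,0),("pl",377,317,.1,-75,0),
("c1",225,73,.018,85,111),("c2",560,105,.018,85,-111),("c3",548,208,.016,19,-111),("c4",216,175,.016,19,111)]
W=np.array([P(*p[1:4])[:2] for p in pts]);F=np.array([p[4:] for p in pts])/1000
fc=F.mean(0);wc=W.mean(0)
A=(F-fc).T@(W-wc); th=np.arctan2(A[0,1]-A[1,0],A[0,0]+A[1,1])
R=np.array([[np.cos(th),-np.sin(th)],[np.sin(th),np.cos(th)]]);t=wc-R@fc
print("yaw",np.degrees(th),"origin",t); print(((W-(F@R.T+t))*1000).round(1))
for n,f in dict(plunger=(-.075,0),tray=(.052,0),w0=(.047,0),padR=(.052,-.0775)).items(): print(n,R@f+t)
print("depth z plunger",world("top",np.load("top.npy"),282,182))
m=arm.camera_model("wrist");print(m)
```

```text
yaw -6.046327776133105 origin [ 0.57465693 -0.08150308]
[[ 0.5  0.9]
 [ 0.4 -0.8]
 [-1.5 -1.4]
 [-0.5  0.8]
 [ 2.7  3.7]
 [ 2.4 -4.3]
 [-2.4 -2.2]
 [-1.5  3.4]]
plunger [ 0.50007415 -0.07360314]
tray [ 0.62636765 -0.08698038]
w0 [ 0.62139547 -0.08645371]
padR [ 0.61820438 -0.16404925]
depth z plunger [ 0.5013491  -0.07136899  0.09824447]
{'mtx': array([[337.36139497,   0.        , 253.02135504],
       [  0.        , 337.36139497, 189.38879974],
       [  0.        ,   0.        ,   1.        ]]), 'mount': array([[-1.01105668e-03, -9.65353274e-01, -2.60944504e-01,
         6.96345498e-02],
       [ 9.99999474e-01, -1.02101781e-03, -9.73895231e-05,
         5.17925691e-04],
       [-1.72413692e-04, -2.60944465e-01,  9.65353799e-01,
        -1.50315917e-01],
       [ 0.00000000e+00,  0.00000000e+00,  0.00000000e+00,
         1.00000000e+00]])}
```

Emit:
move_arm --rows "0 0 -8.1 0 0 0 0; 0 0 -8.1 0 0 0 0; 0 0 0 0.02 0.042 0 0; 0 0 0 0.02 0.042 0 0; 0 0 0 0.02 0.042 0 0; 0 0 0 0.02 0.042 0 0; 0 0 0 0.02 0.042 0 0; 0 0 0 0.02 0.042 0 0" --squeeze 10

```text
t: 1.1
eef_pos: [0.3483, 0.36, 0.2343]
ee_rot: [3.141, 0.0, -0.105]
force: [1.0, 0.6, 1.3]
width: 0.0133
gripper_force: 0.0
```

Emit:
move_arm --rows "0 0 0 0.0246 0.052 0 0; 0 0 0 0.0246 0.052 0 0; 0 0 0 0.0246 0.052 0 0; 0 0 0 0.0246 0.052 0 0; 0 0 0 0.0246 0.052 0 0; 0 0 0 0.0246 0.052 0 0; 0 0 0 0.0246 0.052 0 0; 0 0 0 0.0246 0.052 0 0"

```text
t: 2.1
eef_pos: [0.5005, -0.0746, 0.2345]
ee_rot: [-3.141, -0.0, -0.105]
force: [1.2, 0.9, 0.4]
width: 0.0004
gripper_force: 0.0
```

Emit:
move_arm --rows "0 0 0 0 0 0 0; 0 0 0 0 0 0 0"

```text
t: 2.35
eef_pos: [0.4999, -0.073, 0.2341]
ee_rot: [3.142, 0.001, -0.107]
force: [-0.3, 0.0, 0.4]
width: 0.0001
gripper_force: 0.0
```

```bash
cat >> h.py <<'E'
from scipy.spatial.transform import Rotation
def wshot(fn):
    s,im,d=cam("wrist"); cv2.imwrite(f"pics/{fn}.png",im); np.savez(fn,p=s["eef_pos"],r=s["ee_rot"],d=d); print(s["t"],s["eef_pos"],s["ee_rot"],s["force"],s["width"])
def wpt(fn,u,v,z=None):
    f=np.load(fn+".npz");m=arm.camera_model("wrist")
    T=np.eye(4);T[:3,:3]=Rotation.from_euler("xyz",f["r"]).as_matrix();T[:3,3]=f["p"];T=T@m["mount"]
    r=np.linalg.inv(m["mtx"])@[u,v,1]
    if z is None: return (T@[*(r*np.median(f["d"][v-1:v+2,u-1:u+2])),1])[:3]
    w=T[:3,:3]@r; return T[:3,3]+w*(z-T[2,3])/w[2]
E
python3 -c "
from h import *
wshot('w1')"
```

```text
2.35 [ 0.49985962 -0.07296725  0.23411659] [ 3.14155555e+00  9.62048744e-04 -1.06503374e-01] [-0.34289639  0.0229792   0.39354582] 0.00011035498724885922
```

View pics/w1.png

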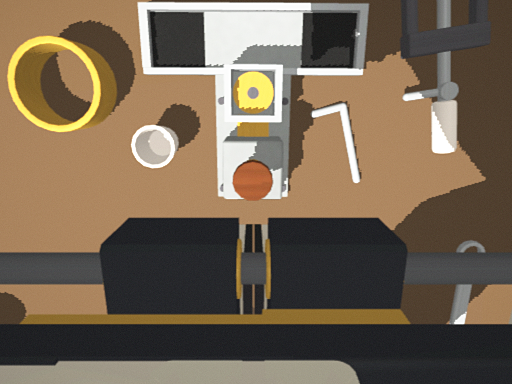

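The wrist view shows the plunger head at (253,181), the magazine rim centre at (253,93), and the pads at (177,39) and (335,43).

Run:
```python
from h import *
for n,u,v,z in [("pl",253,181,.1),("mag",253,93,.052),("padL",177,39,.008),("padR",335,43,.008),("cL",142,5,.018),("cR",368,6,.018)]: print(n,wpt("w1",u,v,z), wpt("w1",u,v))
f=np.load("w1.npz")["d"]
for u in (120,180,230,246,254,262,300): print(u,f[225:320:15,u])
```

```text
pl [ 0.4998439  -0.07329712  0.1       ] [ 0.49982687 -0.07329529  0.09993003]
mag [ 0.57346697 -0.08125006  0.052     ] [ 0.57364136 -0.0812704   0.03879468]
padL [ 0.63569403 -0.00914762  0.008     ] [ 0.63559981 -0.00924887  0.00853232]
padR [ 0.61438662 -0.17097134  0.008     ] [ 0.61432151 -0.17084167  0.00854088]
cL [0.66802493 0.01793457 0.018     ] [0.66790993 0.01781988 0.01842582]
cR [ 0.6433817  -0.20223056  0.018     ] [ 0.64346183 -0.20236158  0.01760491]
120 [0.4087303  0.07777955 0.07425869 0.07480005 0.076088   0.07724161
 0.0755091 ]
180 [0.08697235 0.07756827 0.07458142 0.07553638 0.07785041 0.07788966
 0.07569815]
230 [0.08757948 0.0772773  0.07479741 0.0747694  0.07699433 0.0778958
 0.07484107]
246 [0.16640267 0.14913583 0.08540966 0.08237586 0.1259747  0.12800929
 0.0770724 ]
254 [0.         0.41540384 0.08460523 0.08355725 0.43196386 0.43693063
 0.07737656]
262 [0.16248588 0.14847137 0.08562002 0.08363834 0.12552474 0.12751576
 0.07658126]
300 [0.08645728 0.0772936  0.07507402 0.07589378 0.07702803 0.07791634
 0.07513318]
```

Emit:
move_arm --rows "0 0 0 0 0 0.029 0; 0 0 0 0 0 0.029 0; 0 0 0 0 0 0.029 0; 0 0 0 0 0 0.029 0; 0 0 0 0 0 0.005 0; 0 0 0 0 0 0.005 0; 0 0 0 0 0 0.005 0; 0 0 0 0 0 0.005 0"

```text
t: 3.4
eef_pos: [0.5011, -0.072, 0.1002]
ee_rot: [-3.141, -0.002, -0.104]
force: [-3.7, 4.4, 10.4]
width: 0.0003
gripper_force: 5.4
```

Emit:
move_arm --rows "0 0 0 0 0 0.004 0; 0 0 0 0 0 0.004 0; 0 0 0 0 0 0.003 0; 0 0 0 0 0 0.002 0"

```text
t: 3.9
eef_pos: [0.5011, -0.072, 0.0872]
ee_rot: [-3.14, -0.002, -0.105]
force: [-3.1, 4.1, 9.7]
width: 0.0007
gripper_force: 5.0
```

Emit:
move_arm --rows "0 0 0 0 0 0.001 0; 0 0 0 0 0 0.001 0; 0 0 0 0 0 0 0"

```text
t: 4.28
eef_pos: [0.5011, -0.072, 0.0852]
ee_rot: [-3.14, -0.002, -0.105]
force: [-2.8, 4.6, 8.3]
width: 0.0003
gripper_force: 4.1
```

Emit:
move_arm --rows "0 0 0 0 0 0.001 0; 0 0 0 0 0 0.001 0; 0 0 0 0 0 0.001 0; 0 0 0 0 0 0 0"

```text
t: 4.78
eef_pos: [0.5013, -0.072, 0.0841]
ee_rot: [-3.141, -0.003, -0.104]
force: [-11.4, 7.1, 30.3]
width: 0.0006
gripper_force: 14.8
```

Emit:
move_arm --rows "0 0 0 0 0 0.001 0; 0 0 0 0 0 0 0"

```text
t: 5.03
eef_pos: [0.5013, -0.072, 0.084]
ee_rot: [-3.141, -0.004, -0.103]
force: [-15.6, 7.8, 39.7]
width: 0.0005
gripper_force: 19.9
```

Emit:
move_arm --rows "0 0 0 0 0 -0.006 0; 0 0 0 0 0 -0.008 0; 0 0 0 0 0 -0.01 0; 0 0 0 0 0 -0.03 0; 0 0 0 0 0 -0.04 0; 0 0 0 0 0 -0.055 0; 0 0 0 0 0 0 0; 0 0 0 0 0 0 0"

```text
t: 6.02
eef_pos: [0.4999, -0.0727, 0.2285]
ee_rot: [-3.141, -0.0, -0.105]
force: [-0.7, -0.2, -0.4]
width: 0.0001
gripper_force: 0.0
```

```bash
python3 -c "
from h import *
wshot('w2')"
```

```text
6.025 [ 0.49988241 -0.0727223   0.22851531] [-3.14117210e+00 -1.05793090e-05 -1.05419253e-01] [-0.69320371 -0.16107491 -0.43823521] 5.706208491920218e-05
```

View pics/w2.png

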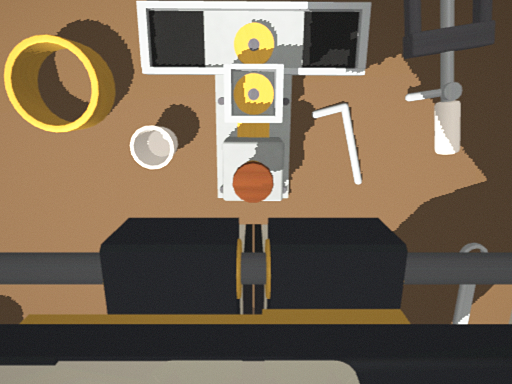

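The wrist view shows one weight on the tray at (254,44), the stack still in the magazine at (254,94), and the plunger head back up at (253,182).

Run:
```python
from h import *
o=np.array([.5739,-.0813]);th=-.1054
R=np.array([[np.cos(th),-np.sin(th)],[np.sin(th),np.cos(th)]])
# refine from pads etc
for n,u,v,z in [("w0",254,44,.018),("pl",253,182,.1),("mag",253,94,.052),("cL",138,4,.018),("cR",371,6,.018),("padin L",205,40,.008),("padin R",303,42,.008),("far rail in",254,12,.018),("near rail",180,73,.016)]:
    p=wpt("w2",u,v,z); print(n,p.round(4),"feeder",((p[:2]-o)@R*1000).round(1), "depth z",wpt("w2",u,v)[2].round(4))
M=np.linalg.inv(arm.camera_model("wrist")["mount"]);K=arm.camera_model("wrist")["mtx"]
for z in (.008,0,-.02,-.04):
  for y in (-.021,0,.021):
    q=K@(M@[0,y,z,1])[:3]; print(z,y,q[2].round(3),(q[:2]/q[2]).round(0))
```

```text
w0 [ 0.6205 -0.0868  0.018 ] feeder [46.9 -0.6] depth z 0.0187
pl [ 0.5005 -0.0731  0.1   ] feeder [-73.9   0.5] depth z 0.1001
mag [ 0.5727 -0.0808  0.052 ] feeder [-1.2  0.4] depth z 0.0282
cL [0.668  0.0207 0.018 ] feeder [ 82.8 111.3] depth z 0.0183
cR [ 0.6423 -0.2028  0.018 ] feeder [  80.8 -113.6] depth z 0.0168
padin L [ 0.631  -0.0379  0.008 ] feeder [52.2 49.2] depth z 0.0079
padin R [ 0.6185 -0.1368  0.008 ] feeder [ 50.2 -50.5] depth z 0.008
far rail in [ 0.6491 -0.0899  0.018 ] feeder [75.7 -0.6] depth z 0.0084
near rail [ 0.6015 -0.009   0.016 ] feeder [19.9 74.8] depth z 0.0155
0.008 -0.021 0.171 [211. 240.]
0.008 0 0.171 [252. 240.]
0.008 0.021 0.171 [294. 240.]
0 -0.021 0.163 [209. 247.]
0 0 0.163 [252. 247.]
0 0.021 0.163 [296. 247.]
-0.02 -0.021 0.144 [203. 267.]
-0.02 0 0.144 [252. 267.]
-0.02 0.021 0.144 [301. 267.]
-0.04 -0.021 0.125 [195. 293.]
-0.04 0 0.125 [252. 293.]
-0.04 0.021 0.125 [309. 293.]
```

Emit:
move_arm --rows "0 0 0 0.041 -0.015 0 0; 0 0 0 0.041 -0.015 0 0; 0 0 0 0.041 -0.015 0 0; 0 0 0 0 0 0.045 0; 0 0 0 0 0 0.045 0; 0 0 0 0 0 0.045 0; 0 0 0 0 0 0.03 0; 0 0 0 0 0 0 0"

```text
t: 7.08
eef_pos: [0.6245, -0.0414, 0.0597]
ee_rot: [3.139, 0.008, -0.106]
force: [0.2, 0.5, 0.4]
width: 0.0004
gripper_force: 0.0
```

Emit:
move_arm --rows "0 0 0 0 0 0.02 0; 0 0 0 0 0 0.015 0; 0 0 0 0 0 0.007 0; 0 0 0 0 0 0 0"

```text
t: 7.58
eef_pos: [0.6272, -0.0409, 0.0215]
ee_rot: [3.141, 0.0, -0.105]
force: [0.3, -0.2, 0.7]
width: 0.0005
gripper_force: 0.0
```

```bash
python3 -c "
from h import *
wshot('w3')"
```

```text
7.575 [ 0.6272124  -0.04089896  0.02150592] [ 3.14131972e+00  4.80495995e-04 -1.05003755e-01] [ 0.2531189  -0.15723394  0.72433063] 0.00046357798402754305
```

View pics/w3.png

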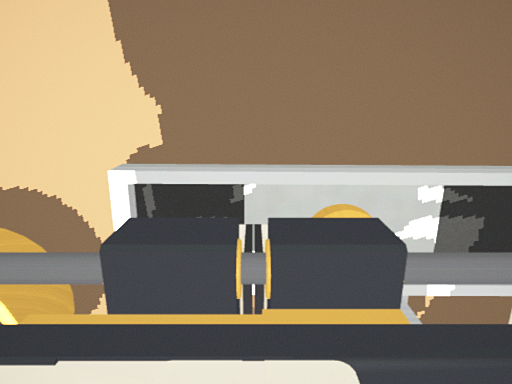

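The wrist view shows the fingertips (cols 240–268) in the channel near the left pad. The weight is to their right, its far edge at (342,205) and clear of the fingers, so I can push along tool +y.

Emit:
move_arm --rows "0 0 0 0 0.006 0.001 0; 0 0 0 0 0.006 0 0; 0 0 0 0 0.005 0 0; 0 0 0 0 0.005 0 0; 0 0 0 0 0.005 0 0; 0 0 0 0 0.006 0 0; 0 0 0 0 0.007 0 0; 0 0 0 0 0.007 0 0"

```text
t: 8.62
eef_pos: [0.6225, -0.088, 0.0207]
ee_rot: [-3.142, -0.0, -0.105]
force: [0.5, 3.1, 2.2]
width: 0.0008
gripper_force: 1.3
```

Emit:
move_arm --rows "0 0 0 0 0.007 0 0; 0 0 0 0 0.007 0 0; 0 0 0 0 0.007 0 0; 0 0 0 0 0.007 0 0; 0 0 0 0 0.006 0 0; 0 0 0 0 0.005 0 0; 0 0 0 0 0.003 0 0; 0 0 0 0 0 0 0"

```text
t: 9.62
eef_pos: [0.6174, -0.1297, 0.0202]
ee_rot: [3.141, 0.001, -0.106]
force: [0.2, -0.2, 0.2]
width: 0.0003
gripper_force: 0.0
```

```bash
python3 -c "
from h import *
wshot('w4')
s,im,d=cam('top'); cv2.imwrite('pics/top4.png',cv2.resize(im[130:205,220:350],None,fx=6,fy=6,interpolation=cv2.INTER_CUBIC))
a=cv2.imread('pics/w4.png'); cv2.imwrite('pics/w4b.png',a)"
```

```text
9.625 [ 0.61744154 -0.12971659  0.02017824] [ 3.14137664e+00  9.98987015e-04 -1.05531883e-01] [ 0.21205616 -0.24929977  0.17681218] 0.00030145844787193366
```

View pics/w4.png

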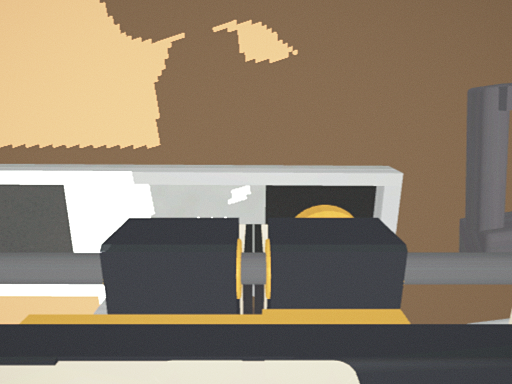

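The weight's far edge is at (325,205). The pad spans cols ~265–378 there, so the weight is already over it; I'll compute the exact place.

Run:
```python
from h import *
o=np.array([.5739,-.0813]);th=-.1054
R=np.array([[np.cos(th),-np.sin(th)],[np.sin(th),np.cos(th)]])
f=lambda p:((p[:2]-o)@R*1000).round(1)
im=cv2.imread("pics/w4.png")
hsv=cv2.cvtColor(im,cv2.COLOR_BGR2HSV)
m=(hsv[...,1]>140)&(hsv[...,2]>90); m[:203]=0;m[219:]=0;m[:,:268]=0;m[:,:][:,380:]=0
v,u=np.nonzero(m)
pts=[]
for c in range(u.min(),u.max()+1):
    if (u==c).any(): pts.append(f(wpt("w4",c,v[u==c].min(),.018)))
pts=np.array(pts)
from scipy.optimize import least_squares
print(pts[::8], least_squares(lambda c:np.hypot(*(pts-c).T)-20,[45,-77]).x)
print("tcp",f(np.load("w4.npz")["p"]),"pad edge",f(wpt("w4",265,200,.008)),"stop",f(wpt("w4",378,180,.018)))
```

```text
[[ 63.5 -64.5]
 [ 66.5 -68.2]
 [ 68.  -71.9]
 [ 69.  -75.7]
 [ 69.  -79.5]
 [ 68.5 -83.3]
 [ 66.5 -87.2]
 [ 63.4 -91.3]] [ 48.94177732 -77.89511254]
tcp [ 48.4 -43.6] pad edge [ 68.4 -49.9] stop [  81.1 -102. ]
```

View pics/top4.png

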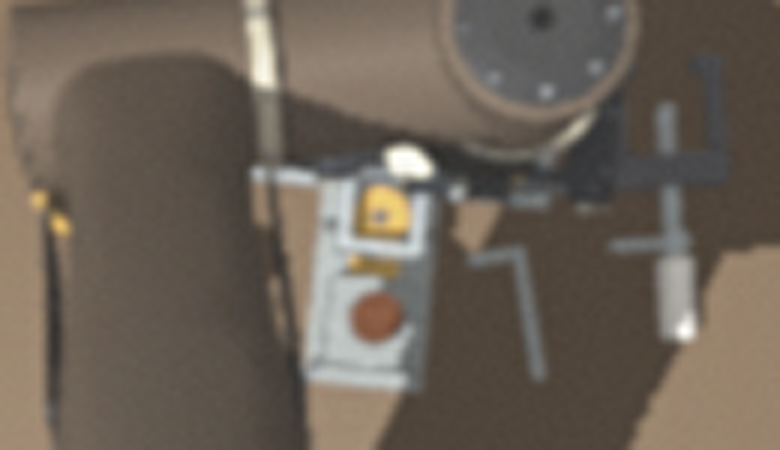

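The circle fit puts the weight's centre at feeder (48.9, -77.9), the middle of the pad. In the top view the arm hides the tray. I'll back off, rise, and check.

Emit:
move_arm --rows "0 0 0 0 -0.006 0 0; 0 0 0 0 -0.006 0 0; 0 0 0 0 0 -0.03 0; 0 0 0 0 0 -0.05 0; 0 0 0 0 0 -0.06 0; 0 0 0 -0.05 0 -0.06 0; 0 0 0 -0.05 0 0 0; 0 0 0 0 0 0 0"

```text
t: 10.72
eef_pos: [0.5269, -0.1073, 0.2099]
ee_rot: [-3.14, -0.001, -0.104]
force: [0.1, 0.2, -0.0]
width: 0.0004
gripper_force: 0.0
```

Emit:
move_arm --rows "0 0 0 0 0 0 0; 0 0 0 0 0 0 0"

```text
t: 10.98
eef_pos: [0.5304, -0.1078, 0.2083]
ee_rot: [3.141, 0.0, -0.105]
force: [-0.5, 0.3, -0.3]
width: 0.0006
gripper_force: 0.0
```

```bash
python3 -c "
from h import *
wshot('w5')"
```

```text
10.975 [ 0.53040194 -0.1077777   0.20825574] [ 3.14139220e+00  3.29534850e-04 -1.04825529e-01] [-0.49578111  0.26356526 -0.2660611 ] 0.0005950228159246976
```

View pics/w5.png

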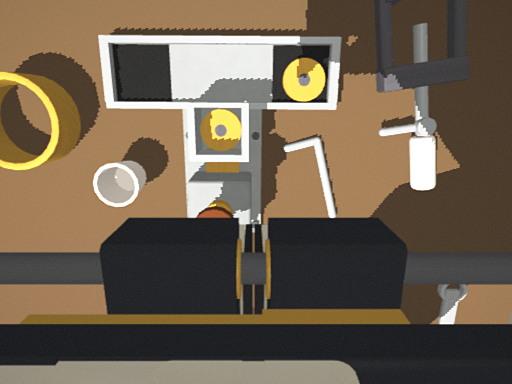

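The weight at (304,79) lies wholly on the right pad (cols 272–330), beside the puller. The stack is still in the magazine at (221,130) and nothing else has moved, so I'm handing in.

```bash
python3 -c "
from station import arm
print(arm.job_done())"
```

```text
the job is handed in; nothing more can be done
None
```

I dispensed one weight with a single full plunger press and pushed it along the tray; it lies wholly on the rubber pad beside the bearing puller, and the job was handed in at about 11 s.

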